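# Jack up a hinged soldering pan, rock it once and hold it tilted

### The arm

A 6-joint arm with a two-finger parallel gripper is mounted at the origin on a cart in front of the work surface, level with it; the furniture and walls round the work are solid. World frame = base frame: x ahead of the robot, y to its left, z up, the work surface at z = 0. Lengths are in mm, angles in rad, forces in N, time in s.
With the tool pointing down it reaches from about 300 to 875 mm from the base axis. Payload 4.2 kg.
Tool frame: the origin (TCP) lies at the very end of the fingers, on their centre line; the grasp point (between the pads) lies r.tcp_to_grasp behind it (r.tcp_to_grasp is the distance from the TCP to the grasp point, in mm); z points along the fingers, x is the direction in which the jaws open and shut, and the axes are right-handed (so a half turn about z gives the same grasp; the last joint's range is limited). The gripper opens to 85 mm and grips with 20 to 120 N. Pads are 22 mm wide; open, the fingers measure 114 mm over their backs; the gripper's body (76 mm by 85 mm) begins 54 mm behind the grasp point. The pads swing forward as they close: fully open they stand 13 mm farther back than shut.
Start: joints at [1.284, 0.32, 1.565, -0, 1.257, -0.02], TCP at [151.598, 554.671, 231.338] pointing down, gripper open.
Joint ranges: [-3.11, 3.11], [-0.84, 2.01], [0.21, 2.61], [-1.34, 4.49], [0.05, 2.63], [-2.56, 2.56]. Speed limits (rad/s): [2.57, 2.57, 3.14, 3.14, 3.14, 3.14].

### API

Orientations are given as a rotation vector (axis times angle).
In Python, from station import r gives the robot as it stands.
- The arm moves only by the shell command python3 -m handwheel 'ROWS'. ROWS is JSON, a list that holds one entry, the list of rows, each a list of 7 numbers: the shift along the tool's x, y, z as a fraction of full scale, then the turn, a rotation vector about the tool's x, y, z as a fraction of full scale, then the finger opening in mm, from 0 to 85.4. A call has 1 to 8 rows; each row shifts and turns the pose as measured when the row begins, along the tool's axes as they then stand; what a row does not reach is not made up. Full scale, the value 1, is 40 mm for a shift and 6 degrees for a turn. A row lasts 1/10 s, in which the tool goes at most 50 mm and 8.59 degrees, less where a joint would pass 70% of its speed; a pose out of reach is approached as far as the arm can. A call with a number of a shift or a turn outside -1 to 1 is refused whole. A call with a gripper value outside its range is refused whole. The fingers move at their own pace and stop on an object; the grip force is fixed at half the most. Time passes only in rows, so rows that do not move let the fingers close. It gives the time, the measured TCP pose, the force and the opening at its end, in the units of the state.
- r.sense(): the state, without advancing time (a new reading comes with each control period).
- r.snapshot(name): name is "scene" or "side" or "wrist"; returns a dict with "frame" (400x640x3 uint8, red, green, blue), "z_map" (400x640 float32, mm along the optical axis (not along the pixel's ray), 0 where there is no reading), "camera_matrix" (3x3 intrinsics, pixels), "R" (3x3) and "t" (3): a world point X has camera coordinates R X + t; the wrist camera has in their place "hand_eye" (4x4, takes a point from camera to tool coordinates, whose origin is the TCP and whose axes are the tool frame's). Camera axes: x right, y down, z forward; pixel columns grow to the right and rows downward; lengths in mm; the calibration is good to about 2 mm. A picture is of the moment at which its call begins: read the wrist's pose just before it.
- r.finish_job(): hands the job in, once; it reports no verdict.
The state is a dict: "time": time; "joints": joint angles; "joint_velocities": joint speeds; "effort": joint torques, N m; "position": TCP position; "tool_rot": TCP orientation; "wrist_force": force on the tool from outside, world axes, zero at the start; "wrist_torque": the same for the moment, N m; "opening": finger opening in mm.
Only numpy, scipy, OpenCV 4.12 (cv2) and the standard library are available. Lean on these libraries where they do the work, as an engineer would, in place of code of your own. Each camera call takes 0.05 s, during which the arm holds its last target. There are 200 camera calls.

### The job

Set the small lever jack so that its saddle stands under the round lift point on the lug of the hinged pan, then press the jack's handle right down so the pan tilts, and let the handle come back up until the pan lies level again. Then press the handle right down a second time and finish holding it down there, pan tilted: do not let go at the end, as the handle springs back. Only the jack may lift the pan: do not touch the pan, its stand or the brick in it with the arm, and leave the other things on the bench where they are.

Things in the scene. Friction and masses are not known exactly. Their poses are not given: they have to be found in the camera images.
- jack: loose steel lever jack, 0.75 kg. Base plate 60 (x) x 225 (y) x 8 mm, y -99 to +126. Carry it by the two upright cheek plates at the pivot: 42 mm over both (x), 50 mm long (y), 77 mm high; grip 40 to 55 mm up. Origin: underside, midway between the cheeks, below the pivot pin (62 mm up). Saddle arm towards -y, handle towards +y, z up. Within 45 mm of the cheeks nothing is above 85 mm.
- saddle (a point): centre of the top face of the jack's saddle, a rubber-topped disc 33 mm across on the end of the lever arm. With the handle up it is 77.5 mm from the pivot towards the jack's -y, 42 mm above the bench; with the handle right down it is 82 mm up, again 77.5 mm out (80 mm in between).
- handle_pad (a point): centre of the top of the rubber paddle, 36 wide x 42 long x 9 mm, on the end of the jack's handle, 110 mm from the pivot, 6 mm above the handle's middle line. Handle up: 103 mm out to the jack's +y, 100 mm above the bench, rising outwards at 0.3 rad. Right down: 109 mm out, 46 mm above the bench, falling outwards at 0.2 rad.
- jack_handle (a joint): angle of the jack's lever (handle and saddle arm are one piece): 0 = handle up, saddle low (it springs back there by itself); 0.50 rad = handle right down on its stop, saddle 40 mm higher. About 3 N on the paddle moves it unloaded, about 8 N with the pan on the saddle.
- tilt_stand: fixed dark steel stand of the pan, base plate 150 x 100 x 10 mm. Origin: centre of its underside. Its y axis points from the pan's hinge (y = -38 mm, 68 mm up) to the lift point (y = +112 mm). Beyond y = +50 mm the bench under the lug is free: the jack goes in from there, its y axis along the stand's, handle away from the stand.
- lift_point (a point): lowest point of the round steel button, 20 mm across, under the round end (36 mm across) of the lug on the pan's free edge; a small stud on the lug's top stands right above it. 58 mm above the bench with the pan level, so 16 mm above the lowered saddle.
- pan (a joint): tilt of the aluminium pan (150 x 122 x 28 mm, 0.9 kg, open on top) about its hinge: 0 = level, grows as the lug rises; about 0.16 rad with the jack's handle right down. It sinks back level by its own weight.
- fire_brick: grey fire brick 58 x 115 x 40 mm lying loose in the pan
- tape_roll: roll of beige tape, 104 mm across, 25 mm high, lying flat behind the work; to be left alone
- ring_clamp: wooden ring clamp with a steel band, 28 x 133 x 25 mm, lying near the bench's front edge; to be left alone
- parts_case: clear sorting case 111 x 172 x 33 mm behind the work; to be left alone
There are look-alikes about, which are no part of the job. What is meant by the fire_brick is not green, and is the larger of those in its own colour.

How it is judged:
By the outcome, as a careful person would: the job done as asked, in the order asked, and still so for the second after the job is handed in, while the arm keeps its last pose, push and grip.
It also fails if it takes over 61 s, if anything falls off the work surface, if the arm or the gripper's body presses on something with over 40 N, if the wrist force passes 120 N, or if a joint passes its speed limit or range.

## Working session

There is one attempt and no reset: what is moved stays moved. The work goes in short steps, Python scripts to look and compute and a shell command to move; the robot and the scene stay as the last step left them, time stands still between calls to the robot, and variables do not carry over. Pictures are saved under pics/ and viewed, about 8 in all and at most 12, crops included, and the job is handed in when it is done.

```bash
mkdir -p pics; ls; cat > h.py <<'E'
import numpy as np, cv2
from scipy.spatial.transform import Rotation as Ro
from station import r
def snap(n):
    s=r.sense(); d=r.snapshot(n)
    if n=="wrist":
        H=np.array(d["hand_eye"]); Rt=Ro.from_rotvec(s["tool_rot"]).as_matrix()
        d["Rcw"]=Rt@H[:3,:3]; d["c"]=Rt@H[:3,3]+np.array(s["position"])
    else:
        R=np.array(d["R"]); d["Rcw"]=R.T; d["c"]=-R.T@np.array(d["t"])
    np.savez("last_%s.npz"%n,**{k:d[k] for k in("frame","z_map","camera_matrix","Rcw","c")})
    return d
def load(n): return dict(np.load("last_%s.npz"%n))
def save(d,name,crop=None,k=1):
    f=d["frame"][...,::-1]
    if crop: u0,v0,u1,v1=crop; f=f[v0:v1,u0:u1]
    cv2.imwrite("pics/"+name,cv2.resize(f,None,fx=k,fy=k,interpolation=cv2.INTER_CUBIC))
def ray(d,u,v): return d["Rcw"]@np.linalg.inv(d["camera_matrix"])@[u,v,1]
def dep(d,u,v):
    z=d["z_map"][int(v)-1:int(v)+2,int(u)-1:int(u)+2]; z=z[z>0]
    return d["c"]+ray(d,u,v)*np.median(z) if len(z) else None
def atz(d,u,v,z):
    q=ray(d,u,v); return d["c"]+q*(z-d["c"][2])/q[2]
def proj(d,X):
    p=d["camera_matrix"]@d["Rcw"].T@(np.array(X)-d["c"]); return p[:2]/p[2]
E
python3 - <<'E'
from h import *
for n in("scene","side"):
    d=snap(n); save(d,n+"1.png",k=1.25); print(n,d["c"])
s=r.sense();print(s["position"],s["tool_rot"],s["time"],s["opening"],r.tcp_to_grasp)
E
```

```text
pics
scene [   5.61104535 -660.05769599  538.8437189 ]
side [ 265.77824875 -343.02673703  707.40187671]
[151.4715825  554.2641973  230.58988674] [ 2.49648308e+00  1.90568320e+00 -1.97555874e-03] 0.1 85.24153994904411 18.700000000000003
```

View pics/scene1.png

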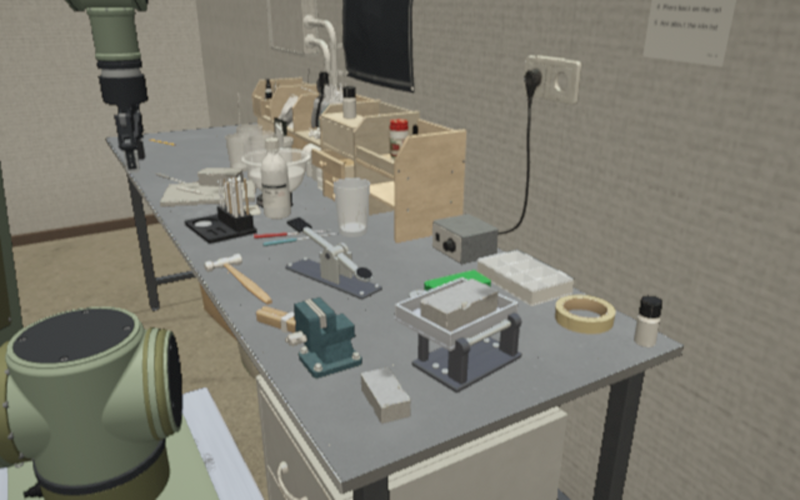

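View pics/side1.png

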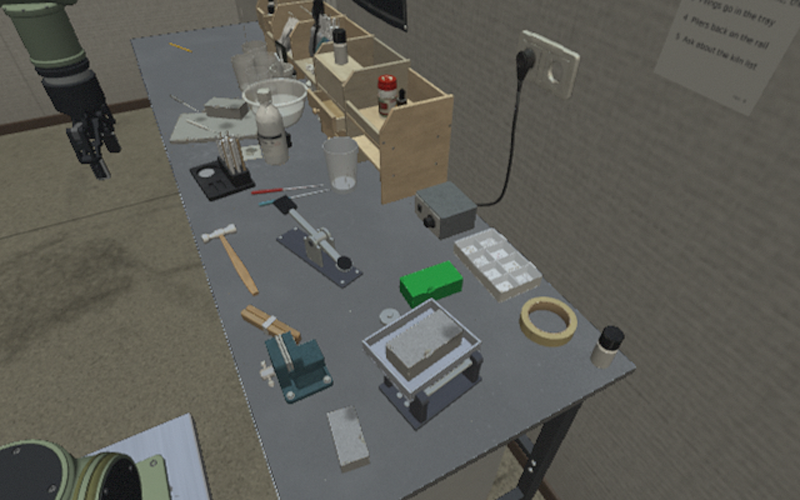

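The side view shows the jack with its saddle at (344,263), paddle at (285,205), and the pan lug at (389,317), in scaled pixels. I'll enlarge this region.

```bash
python3 - <<'E'
from h import *
d=load("side"); save(d,"side1c.png",(205,145,405,345),3.0)
E
```

```text
(no output)
```

View pics/side1c.png

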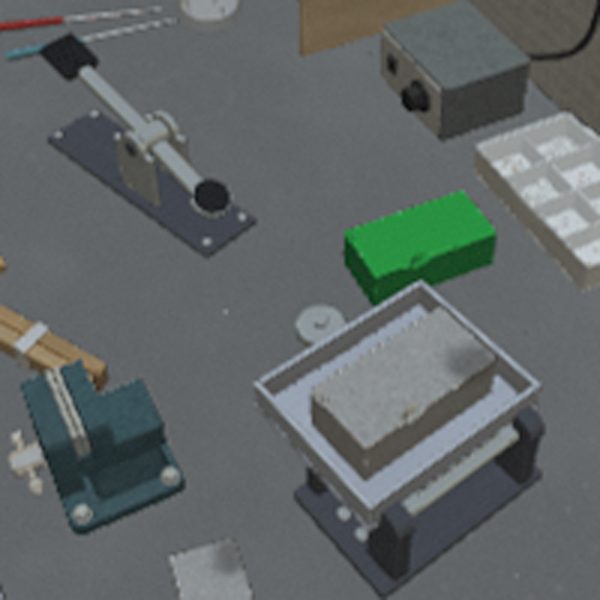

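```bash
python3 - <<'E'
from h import *
np.set_printoptions(precision=1,suppress=True)
d=load("side")
P=lambda u,v:(205+u/3-.33,145+v/3-.33)
for n,p in dict(stud=(320,323),lugl=(305,330),lugr=(338,318),rimA=(421,287),rimB=(538,385),rimC=(374,510),rimD=(259,385),saddle=(211,192),paddle=(70,55),tape=(0,0),green=(420,220),cheek=(152,130)).items(): print(n,dep(d,*P(*p)))
for n,p in dict(b1=(50,140),b2=(208,254),b3=(254,219),b4=(92,108)).items(): print(n,atz(d,*P(*p),8))
for n,p in dict(s1=(298,495),s2=(385,594),s3=(540,475)).items(): print(n,atz(d,*P(*p),10))
for n,p in dict(clampR=(105,372),viseR=(183,480),viseTop=(160,400)).items(): print(n,dep(d,*P(*p)))
E
```

```text
stud [498.5 126.7  81.1]
lugl [487.6 129.3  76.6]
lugr [514.1 128.7  75.9]
rimA [575.2 115.2  91.3]
rimB [599.3   2.4  92.5]
rimC [457.6 -26.7  88.8]
rimD [433.6  88.8  93.1]
saddle [496.  327.5  42.8]
paddle [434.2 491.7 100.3]
tape [425.2 763.3  -0.5]
green [637.9 217.4  41. ]
cheek [470.9 392.6  72.8]
b1 [401.6 498.3   8. ]
b2 [475.8 293.2   8. ]
b3 [527.9 313.5   8. ]
b4 [452.  525.8   8. ]
s1 [440.8  48.6  10. ]
s2 [458.7 -43.3  10. ]
s3 [599.8 -16.9  10. ]
clampR [356.1 207.1  17.6]
viseR [374.1  96.3  11.3]
viseTop [386.5 176.    0.6]
```

```bash
cat >> h.py <<'E'
def plan(pos,xdir_deg,n,g,start=None):
    "rows to go straight to pos, tool down, tool x at xdir_deg"
    s=r.sense(); p=np.array(s["position"]); R=Ro.from_rotvec(s["tool_rot"])
    c,q=np.cos(np.radians(xdir_deg)),np.sin(np.radians(xdir_deg))
    T=Ro.from_matrix(np.array([[c,q,0],[q,-c,0],[0,0,-1]]))
    dp=(np.array(pos)-p)/n; w=(R.inv()*T).as_rotvec()/n; W=Ro.from_rotvec(w)
    print("from",p.round(1),"turn deg",np.degrees(w*n).round(1))
    for i in range(n):
        print(np.r_[R.inv().apply(dp)/40,np.degrees(w)/6].round(3).tolist()+[g]); R=R*W
E
python3 - <<'E'
from h import *
d=load("side")
for p in((270,100),(340,145),(230,140)): print(p,dep(d,p[0]/1.25,p[1]/1.25))
plan([469,398,180],20.3,12,85)
E
```

```text
(270, 100) [516.71840097 831.66708479 175.94993454]
(340, 145) [634.46023559 667.72111779  99.79271929]
(230, 140) [386.61030947 748.81719794 136.58977176]
from [151.5 554.3 230.6] turn deg [ 0.   0.1 54.4]
[-0.139, 0.724, 0.106, 0.001, 0.001, 0.756, 85]
[-0.082, 0.733, 0.106, 0.001, 0.001, 0.756, 85]
[-0.024, 0.737, 0.105, 0.001, 0.001, 0.756, 85]
[0.035, 0.736, 0.105, 0.001, 0.001, 0.756, 85]
[0.093, 0.731, 0.105, 0.001, 0.001, 0.756, 85]
[0.15, 0.722, 0.105, 0.001, 0.001, 0.756, 85]
[0.207, 0.708, 0.105, 0.001, 0.001, 0.756, 85]
[0.262, 0.689, 0.105, 0.001, 0.001, 0.756, 85]
[0.316, 0.666, 0.105, 0.001, 0.001, 0.756, 85]
[0.367, 0.639, 0.105, 0.001, 0.001, 0.756, 85]
[0.417, 0.608, 0.105, 0.001, 0.001, 0.756, 85]
[0.464, 0.573, 0.105, 0.001, 0.001, 0.756, 85]
```

```bash
python3 -m handwheel '[[[-0.14,0.72,0.1,0,0,0.76,85],[-0.08,0.73,0.1,0,0,0.76,85],[-0.02,0.74,0.1,0,0,0.76,85],[0.03,0.74,0.1,0,0,0.76,85],[0.09,0.73,0.1,0,0,0.76,85],[0.15,0.72,0.1,0,0,0.76,85],[0.21,0.71,0.1,0,0,0.76,85],[0.26,0.69,0.1,0,0,0.76,85]]]' && python3 -m handwheel '[[[0.32,0.67,0.1,0,0,0.76,85],[0.37,0.64,0.1,0,0,0.76,85],[0.42,0.61,0.1,0,0,0.76,85],[0.46,0.57,0.1,0,0,0.76,85],[0,0,0,0,0,0,85]]]'
python3 - <<'E'
from h import *
d=snap("wrist"); save(d,"w1.png",k=1.25)
plan([469,398,180],20.3,2,85); print(proj(d,[469,398,62]))
E
```

```text
time: 0.9
position: [365.1, 444.5, 193.9]
tool_rot: [2.974, 1.0, -0.01]
wrist_force: [-0.2, 0.7, -0.5]
opening: 85.1
time: 1.4
position: [475.5, 383.8, 173.7]
tool_rot: [3.095, 0.487, -0.015]
wrist_force: [-1.4, -0.8, 0.4]
opening: 85.1
from [474.  384.6 173.9] turn deg [ 0.3  0.7 -2.3]
[-0.009, -0.178, -0.077, 0.028, 0.057, -0.191, 85]
[-0.005, -0.179, -0.077, 0.028, 0.057, -0.191, 85]
[321.65040058 174.38541955]
```

View pics/w1.png

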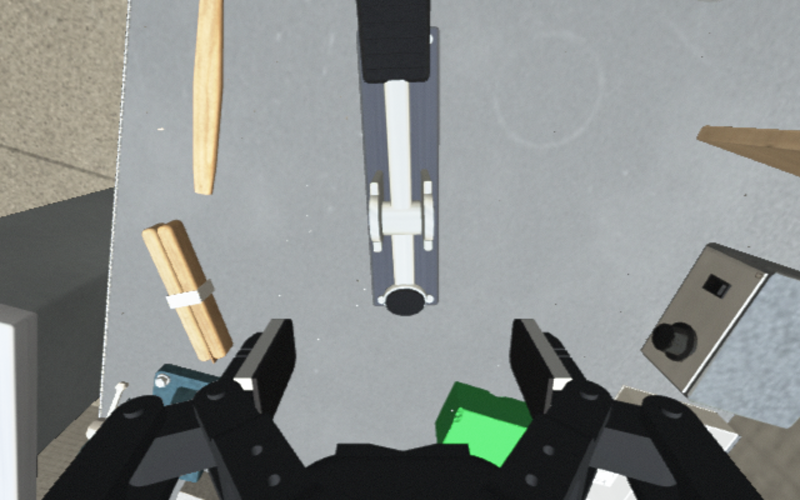

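The wrist view shows the jack between the fingers: cheek tops centred on (402,216), saddle at (405,301), base front corners at (375,303) and (438,303), and the rear right corner near (439,28).

```bash
python3 - <<'E'
from h import *
np.set_printoptions(precision=1,suppress=True)
d=load("wrist"); P=lambda u,v:(u/1.25,v/1.25)
piv=atz(d,*P(402,216),77); sad=atz(d,*P(405,300),42)
print(piv,sad,"dir",np.degrees(np.arctan2(*(piv-sad)[1::-1])),np.hypot(*(piv-sad)[:2]))
a=atz(d,*P(440,28),8);b=atz(d,*P(439,304),8);c=atz(d,*P(374,304),8)
print(a,b,c,np.degrees(np.arctan2(*(a-b)[1::-1])))
print(dep(d,*P(428,215)),dep(d,*P(405,300)),dep(d,*P(374,180)),dep(d,*P(374,250)))
E
```

```text
[467.4 403.3  77. ] [493.6 328.7  42. ] dir 109.29677669766626 79.05250086239914
[455.8 524.9   8. ] [529.3 317.3   8. ] [473.6 299.    8. ] 109.50554923663267
[483.5 408.6  74.7] [493.3 329.3  43.3] [443.1 415.7  54.8] [458.9 348.7   7.4]
```

```bash
python3 - <<'E'
from h import *
plan([468,401.5,60],19.5,4,85)
E
```

```text
from [474.  384.6 173.9] turn deg [ 0.3  0.7 -1.5]
[0.005, -0.116, 0.711, 0.014, 0.028, -0.062, 85]
[0.004, -0.115, 0.711, 0.014, 0.028, -0.062, 85]
[0.002, -0.114, 0.712, 0.014, 0.028, -0.062, 85]
[0.001, -0.113, 0.712, 0.014, 0.028, -0.062, 85]
```

```bash
python3 -m handwheel '[[[0,-0.23,0.7,0.03,0.06,-0.12,85],[0,-0.2,0.7,0.03,0.05,-0.1,85],[0,-0.02,0.5,0,0,0,85],[0,0,0.4,0,0,0,85],[0,0,0,0,0,0,85]]]'
python3 - <<'E'
from h import *
plan([468,401.5,29],19.5,2,85)
E
```

```text
time: 1.95
position: [463.8, 404.5, 79.7]
tool_rot: [-3.092, -0.538, 0.002]
wrist_force: [-1.0, 0.2, 0.6]
opening: 85.0
from [463.8 404.5  79.7] turn deg [-0.2  0.   0.2]
[0.038, 0.055, 0.633, -0.014, 0.004, 0.019, 85]
[0.038, 0.054, 0.634, -0.014, 0.004, 0.019, 85]
```

```bash
python3 -m handwheel '[[[0.08,0.1,0.3,0,0,0,85],[0.02,0.02,0.45,0,0,0,85],[0,0,0.4,0,0,0,85],[0,0,0,0,0,0,85]]]'
python3 - <<'E'
from h import *
plan([468,401.5,29],19.5,1,85)
d=snap("side"); save(d,"side2.png",(180,120,420,320),3)
E
```

```text
time: 2.35
position: [469.5, 403.5, 34.4]
tool_rot: [-3.089, -0.543, -0.005]
wrist_force: [0.2, -0.3, -1.0]
opening: 85.2
from [469.5 403.5  34.4] turn deg [-0.3 -0.2  0.5]
[-0.052, 0.036, 0.134, -0.048, -0.036, 0.075, 85]
```

View pics/side2.png

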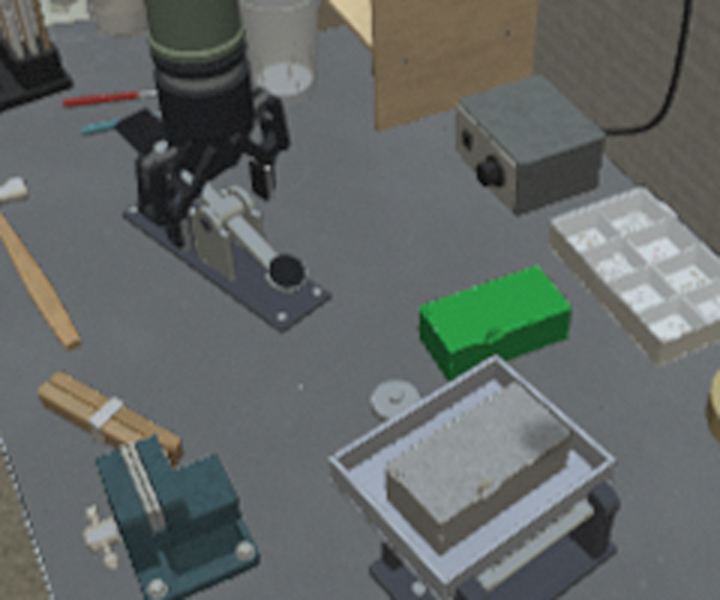

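The fingers straddle the cheeks, with tips at (178,240) and (262,195) and the pivot at (230,205). They look slightly towards the handle, so I'll check this numerically.

```bash
python3 - <<'E'
from h import *
d=load("side"); f=lambda X:((proj(d,X)-[180,120])*3).round(0)
for X in([469.5,403.5,34],[469.5,403.5,47],[468,401.5,62],[469.5+40*.94,403.5+40*.34,40],[469.5-40*.94,403.5-40*.34,40],[468,401.5,77]): print(X,f(X))
print(atz(d,180+220/3,120+217/3,40), atz(d,180+230/3,120+205/3,62))
E
```

```text
[469.5, 403.5, 34] [225. 231.]
[469.5, 403.5, 47] [223. 220.]
[468, 401.5, 62] [221. 209.]
[507.1, 417.1, 40] [258. 204.]
[431.9, 389.9, 40] [189. 248.]
[468, 401.5, 77] [219. 195.]
[470.2920415  416.27734265  40.        ] [477.00770301 402.33892874  62.        ]
```

```bash
python3 -m handwheel '[[[0,0.08,0.14,0,0,0,85],[0,0,0,0,0,0,40],[0,0,0,0,0,0,30],[0,0,0,0,0,0,30],[0,0,0,0,0,0,30],[0,0,0,0,0,0,30],[0,0,0,0,0,0,30]]]'
python3 - <<'E'
from h import *
s=r.sense(); print(s["position"],s["opening"],s["wrist_force"],s["wrist_torque"])
plan([468,401.5,29],19.5,1,30)
E
```

```text
time: 3.1
position: [470.5, 400.9, 33.0]
tool_rot: [-3.087, -0.542, -0.006]
wrist_force: [-0.3, 0.3, -0.7]
opening: 41.0
[470.49606342 400.8546339   32.97778506] 40.98235474798615 [-0.28170849  0.31495165 -0.72637139] [-0.1091723   0.17133156 -0.02651345]
from [470.5 400.9  33. ] turn deg [-0.4 -0.3  0.4]
[-0.054, -0.036, 0.099, -0.066, -0.05, 0.069, 30]
```

```bash
python3 -m handwheel '[[[0,0,-0.2,0,0,0,30],[0,0,0,0,0,0,30]]]'
python3 - <<'E'
from h import *
s=r.sense(); print(s["position"],s["opening"],s["wrist_force"],s["wrist_torque"])
plan([477,240,40],11.3,7,30)
E
```

```text
time: 3.3
position: [469.9, 400.1, 40.1]
tool_rot: [-3.088, -0.543, -0.003]
wrist_force: [0.4, 0.1, -6.3]
opening: 41.2
[469.87412801 400.10864602  40.06414086] 41.22224035198596 [ 0.40386328  0.13304838 -6.33599759] [-0.03917605 -0.08642941 -0.03440104]
from [469.9 400.1  40.1] turn deg [-0.3 -0.1  8.6]
[-0.171, 0.546, -0.003, -0.008, -0.003, 0.205, 30]
[-0.159, 0.55, -0.003, -0.008, -0.003, 0.205, 30]
[-0.147, 0.553, -0.002, -0.008, -0.003, 0.205, 30]
[-0.135, 0.556, -0.002, -0.008, -0.003, 0.205, 30]
[-0.123, 0.559, -0.001, -0.008, -0.003, 0.205, 30]
[-0.111, 0.561, -0.001, -0.008, -0.003, 0.205, 30]
[-0.099, 0.564, -0.0, -0.008, -0.003, 0.205, 30]
```

```bash
python3 -m handwheel '[[[-0.1,0.3,0,0,0,0.2,30],[-0.16,0.5,0,0,0,0.2,30],[-0.15,0.55,0,0,0,0.2,30],[-0.14,0.55,0,0,0,0.2,30],[-0.12,0.55,0,0,0,0.2,30],[-0.11,0.55,0,0,0,0.2,30],[-0.1,0.45,0,0,0,0.2,30],[0,0.2,0,0,0,0,30]]]' && python3 -m handwheel '[[[0,0,0,0,0,0,30],[0,0,0,0,0,0,30]]]'
python3 - <<'E'
from h import *
plan([483,203,40],11.3,3,30)
d=snap("side"); save(d,"side3.png",(220,180,400,330),4)
w=snap("wrist"); save(w,"w3.png",k=1.25)
E
```

```text
time: 4.1
position: [471.6, 238.0, 36.0]
tool_rot: [-3.127, -0.302, 0.01]
wrist_force: [0.5, 0.4, -6.4]
opening: 41.2
time: 4.3
position: [471.7, 236.6, 35.9]
tool_rot: [-3.127, -0.298, 0.01]
wrist_force: [-0.3, 0.3, -6.5]
opening: 41.5
from [471.7 236.6  35.9] turn deg [-0.   0.4 -0.4]
[0.04, 0.293, -0.034, -0.003, 0.021, -0.023, 30]
[0.039, 0.293, -0.034, -0.003, 0.021, -0.023, 30]
[0.038, 0.293, -0.034, -0.003, 0.021, -0.023, 30]
```

View pics/side3.png

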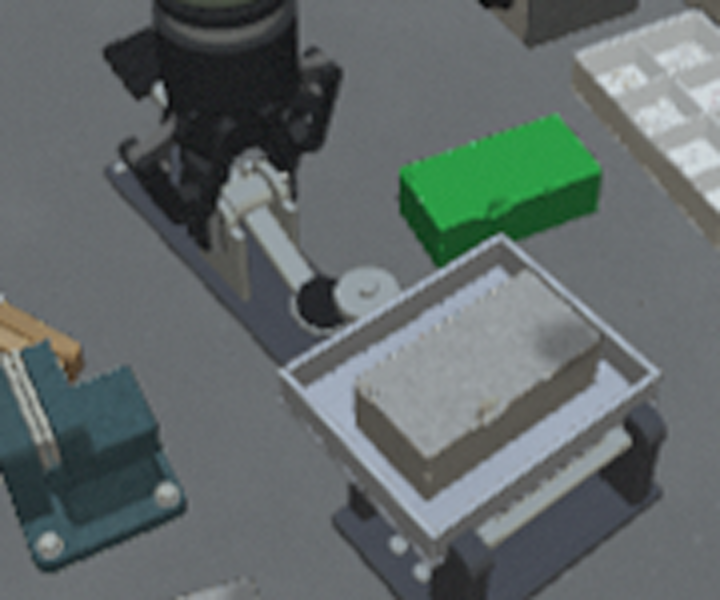

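View pics/w3.png

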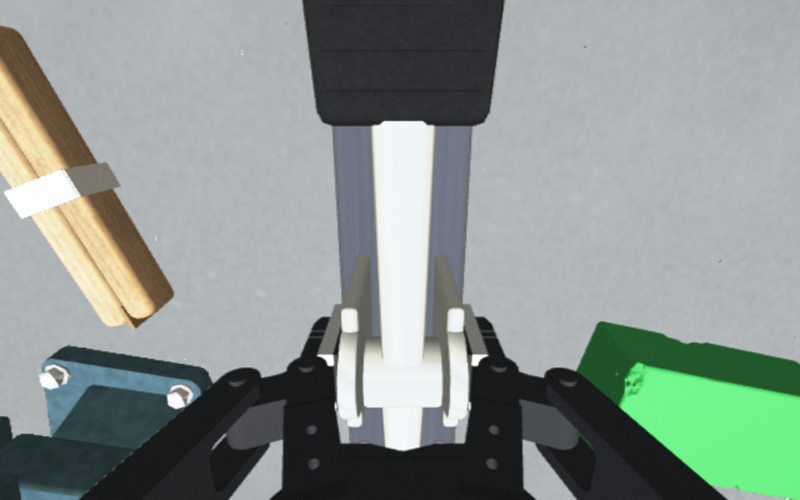

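Side view: the saddle disc centre is near (322,303) and is partly hidden by the lug, whose stud is at (368,291). Wrist view: the jack sits straight and centred in the grip.

```bash
python3 - <<'E'
from h import *
np.set_printoptions(precision=1,suppress=True)
d=load("side"); f=lambda X:((proj(d,X)-[220,180]+.5)*4-.5).round(0)
S=np.array([486.3,160.5,45])
print("pred saddle",f(S),"ring:",*[f(S+16.5*np.array([np.cos(a),np.sin(a),0])) for a in np.radians([0,45,90,135,180,225,270,315])])
L=np.array([498.5,126.7,77]); print("lug ring",*[f(L+18*np.array([np.cos(a),np.sin(a),0])) for a in np.radians([0,90,180,270])],"stud",f([498.5,126.7,81]))
w=load("wrist")
g=lambda u,v,z:atz(w,u/1.25,v/1.25,z)
print("pin axis",g(403,370,71),"paddle inner edge",g(312,122,92),g(493,122,92))
print("base L/R",g(336,200,11),g(470,200,11),g(333,130,11),g(472,130,11))
# lug points by depth
m=[]
for v in range(240,266):
  for u in range(300,326):
    p=dep(d,u,v)
    if p is not None and 73<p[2]<80: m.append(p)
m=np.array(m);
k=np.hypot(*(m[:,:2]-[498.5,126.7]).T)<22; m=m[k]
(c,rad)=cv2.minEnclosingCircle(m[:,:2].astype(np.float32)); print(len(m),c,rad,m.mean(0))
E
```

```text
pred saddle [321. 299.] ring: [347. 289.] [331. 278.] [309. 279.] [294. 292.] [295. 310.] [311. 321.] [334. 319.] [349. 306.]
lug ring [397. 284.] [352. 273.] [337. 308.] [382. 319.] stud [367. 291.]
pin axis [470.9 240.4  71. ] paddle inner edge [436.8 314.7  92. ] [474.9 322.   92. ]
base L/R [433.  278.3  11. ] [491.5 289.6  11. ] [427.7 307.7  11. ] [485.  318.7  11. ]
138 (500.7554931640625, 129.46580505371094) 18.327116012573242 [499.6 130.2  77.5]
```

```bash
python3 -m handwheel '[[[0.05,0.3,-0.06,0,0,0,30],[0.05,0.3,0,0,0,0,30],[0.05,0.25,0,0,0,0,30],[0,0,0,0,0,0,30]]]'
python3 - <<'E'
from h import *
plan([484.5,202.6,38],11.3,1,30)
E
```

```text
time: 4.8
position: [485.7, 204.3, 38.5]
tool_rot: [-3.126, -0.305, 0.007]
wrist_force: [0.4, -1.7, -6.7]
opening: 41.6
from [485.7 204.3  38.5] turn deg [-0.1  0.3 -0.2]
[-0.037, 0.036, 0.014, -0.009, 0.044, -0.028, 30]
```

```bash
python3 -m handwheel '[[[-0.03,0.04,0.06,0,0,0,30],[0,0,0.06,0,0,0,30],[0,0,0.03,0,0,0,30],[0,0,0,0,0,0,30]]]'
python3 - <<'E'
from h import *
plan([484.5,202.6,33],11.3,1,30)
d=snap("side"); save(d,"side4.png",(220,180,400,330),4)
E
```

```text
time: 5.2
position: [485.2, 202.0, 33.5]
tool_rot: [-3.126, -0.302, 0.006]
wrist_force: [-0.6, -0.5, -4.0]
opening: 41.2
from [485.2 202.   33.5] turn deg [-0.1  0.2 -0.2]
[-0.015, -0.019, 0.012, -0.015, 0.035, -0.041, 30]
```

View pics/side4.png

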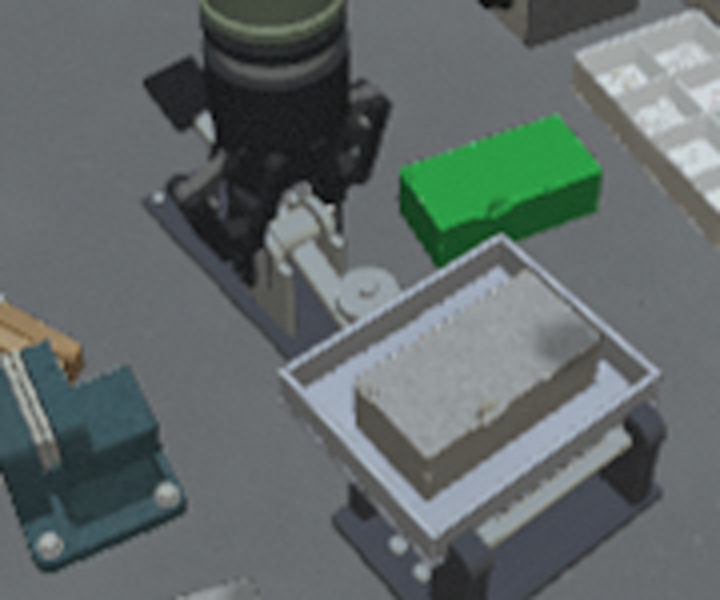

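The saddle is hidden beneath the lug, as intended, and the pan hasn't moved. Next I'll release and rise.

```bash
python3 -m handwheel '[[[0,0,0.03,0,0,0,30],[0,0,0,0,0,0,60],[0,0,0,0,0,0,85],[0,0,0,0,0,0,85],[0,0,0,0,0,0,85]]]' && python3 -m handwheel '[[[0,0,-0.4,0,0,0,85],[0,0,-0.8,0,0,0,85],[0,0,-0.9,0,0,0,85],[0,0,-0.9,0,0,0,85],[0,0,-0.3,0,0,0,60],[0,0,0,0,0,0,0]]]'
python3 - <<'E'
from h import *
w=snap("wrist"); save(w,"w5.png",k=1.25)
E
```

```text
time: 5.75
position: [487.5, 203.7, 34.4]
tool_rot: [-3.124, -0.304, -0.004]
wrist_force: [0.4, -0.3, -0.0]
opening: 85.2
time: 6.35
position: [487.3, 204.0, 170.4]
tool_rot: [-3.124, -0.304, -0.002]
wrist_force: [0.4, 0.2, -0.0]
opening: 58.2
```

View pics/w5.png

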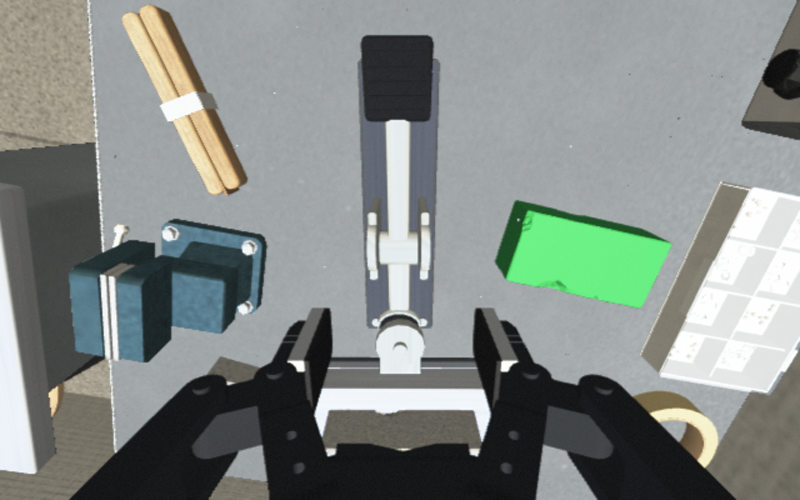

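Wrist view: stud at (400,347), cheek tops centred on (400,246), base corners at (366,327) and (433,327), paddle corners at (364,36), (432,36), (364,120) and (432,120).

```bash
python3 - <<'E'
from h import *
np.set_printoptions(precision=1,suppress=True)
w=load("wrist"); g=lambda u,v,z:atz(w,u/1.25,v/1.25,z)
st=g(400,347,81); ds=dep(w,400/1.25,347/1.25); piv=g(400,246,77); b=(g(366,327,8)+g(433,327,8))/2
pa=(g(364,120,94)+g(432,120,94))/2; pb=(g(362,40,106)+g(432,40,106))/2
print("stud",st,ds,"piv",piv,"basefront",b,"pad",pa,pb,dep(w,398/1.25,78/1.25))
rb=g(360,60,8),g(439,60,8);print("base rear edges",*rb)
ax=(rb[0]+rb[1])/2-b; u=ax/np.linalg.norm(ax); print("yaw",np.degrees(np.arctan2(u[1],u[0])))
print("saddle est from base",b+(99-77.5)*u,"from piv",piv-77.5*u)
print("lug minus saddle", st-(b+21.5*u), st-(piv-77.5*u))
m=[]
for v in range(240,310,1):
  for uu in range(295,345):
    p=dep(w,uu,v)
    if p is not None and 40<p[2]<46: m.append(p)
if m: print(len(m),np.array(m).mean(0))
E
```

```text
stud [499.  133.3  81. ] [499.  133.5  81.3] piv [484.9 206.1  77. ] basefront [503.6 105.6   8. ] pad [468.9 283.   94. ] [461.6 319.3 106. ] [465.1 303.2 100.1]
base rear edges [433.6 316.7   8. ] [489.7 327.8   8. ]
yaw 100.96526192635548
saddle est from base [499.6 126.7   8. ] from piv [499.6 130.   77. ]
lug minus saddle [-0.5  6.6 73. ] [-0.6  3.4  4. ]
315 [496.1 139.1  43.7]
```

```bash
python3 - <<'E'
from h import *
w=load("wrist")
for v in range(238,290,1):
    p=dep(w,320,v); print(v,w["frame"][v,320].tolist(),None if p is None else p.round(0).tolist(), end=" | ")
    if v%3==0: print()
c,q=np.cos(0.197),np.sin(0.197)
plan([465,304,125],11.3,4,0)
E
```

```text
238 [235, 241, 243] [495.0, 155.0, 48.0] | 239 [235, 241, 243] [495.0, 154.0, 48.0] | 240 [235, 241, 243] [495.0, 152.0, 47.0] | 
241 [237, 242, 244] [495.0, 151.0, 47.0] | 242 [235, 241, 243] [496.0, 150.0, 46.0] | 243 [235, 241, 243] [496.0, 149.0, 46.0] | 
244 [235, 241, 243] [496.0, 147.0, 45.0] | 245 [236, 241, 243] [497.0, 146.0, 44.0] | 246 [235, 241, 243] [497.0, 145.0, 44.0] | 
247 [232, 238, 239] [497.0, 143.0, 43.0] | 248 [193, 195, 186] [497.0, 142.0, 43.0] | 249 [201, 202, 191] [497.0, 141.0, 44.0] | 
250 [227, 231, 231] [498.0, 140.0, 45.0] | 251 [141, 149, 150] [498.0, 140.0, 45.0] | 252 [53, 56, 55] [498.0, 139.0, 46.0] | 
253 [42, 42, 43] [498.0, 138.0, 46.0] | 254 [50, 50, 53] [498.0, 138.0, 48.0] | 255 [81, 81, 78] [496.0, 147.0, 67.0] | 
256 [98, 99, 92] [496.0, 148.0, 70.0] | 257 [102, 101, 94] [496.0, 148.0, 72.0] | 258 [104, 104, 96] [496.0, 148.0, 73.0] | 
259 [115, 117, 109] [496.0, 148.0, 74.0] | 260 [186, 192, 188] [496.0, 147.0, 75.0] | 261 [228, 235, 236] [496.0, 147.0, 76.0] | 
262 [231, 237, 239] [497.0, 146.0, 76.0] | 263 [231, 237, 239] [497.0, 145.0,
[... 677 characters left out ...]
] [499.0, 132.0, 81.0] | 
280 [232, 238, 241] [500.0, 131.0, 81.0] | 281 [233, 239, 240] [500.0, 130.0, 81.0] | 282 [232, 238, 240] [500.0, 129.0, 81.0] | 
283 [232, 238, 240] [500.0, 128.0, 81.0] | 284 [232, 238, 240] [500.0, 127.0, 81.0] | 285 [232, 239, 240] [501.0, 122.0, 76.0] | 
286 [231, 238, 240] [501.0, 121.0, 76.0] | 287 [231, 237, 240] [502.0, 120.0, 76.0] | 288 [231, 237, 239] [502.0, 119.0, 76.0] | 
289 [231, 237, 239] [502.0, 118.0, 76.0] | from [487.  203.8 169.6] turn deg [-0.2 -0.  -0.2]
[-0.014, -0.64, 0.28, -0.007, -0.0, -0.007, 0]
[-0.014, -0.64, 0.28, -0.007, -0.0, -0.007, 0]
[-0.013, -0.64, 0.279, -0.007, -0.0, -0.007, 0]
[-0.013, -0.641, 0.279, -0.007, -0.0, -0.007, 0]
```

Both wrist-image edges put the saddle about 4–5 mm too far towards the stand. I'll regrip the jack and shift it 4 mm back.

```bash
python3 -m handwheel '[[[-0.04,0,0.1,0,0,0,85],[0,0,0,0,0,0,85],[0,0,0,0,0,0,85],[0,0,0.9,0,0,0,85],[0,0,0.9,0,0,0,85],[0,0,0.8,0,0,0,85],[0,0,0.5,0,0,0,85]]]' 
python3 - <<'E'
from h import *
plan([485,204,33.5],11,1,85)
E
```

```text
time: 7.1
position: [484.6, 203.7, 34.7]
tool_rot: [-3.124, -0.305, 0.002]
wrist_force: [-0.5, 0.2, -0.1]
opening: 84.8
from [484.6 203.7  34.7] turn deg [-0.2  0.1  0.1]
[0.012, -0.004, 0.029, -0.025, 0.009, 0.023, 85]
```

```bash
python3 -m handwheel '[[[0,0,0,0,0,0,50],[0,0,0,0,0,0,30],[0,0,0,0,0,0,30],[0,0,0,0,0,0,30],[0,0,0,0,0,0,30],[0,0,-0.1,0,0,0,30],[0,0,0,0,0,0,30]]]'
```

```text
time: 7.8
position: [482.5, 202.8, 36.8]
tool_rot: [-3.126, -0.305, 0.012]
wrist_force: [0.3, 0.3, -6.4]
opening: 41.1
```

```bash
python3 -m handwheel '[[[0.05,-0.1,0,0,0,0,30],[0,0,0,0,0,0,30]]]'
python3 - <<'E'
from h import *
plan([484.2,206.8,33.5],11,1,30)
E
```

```text
time: 8.0
position: [483.3, 207.3, 36.8]
tool_rot: [-3.126, -0.304, 0.013]
wrist_force: [0.1, -0.5, -5.8]
opening: 41.3
from [483.3 207.3  36.8] turn deg [-0.1  0.5  0.1]
[0.02, 0.016, 0.082, -0.012, 0.079, 0.021, 30]
```

```bash
python3 -m handwheel '[[[0.03,0,0.06,0,0.08,0,30],[0,0,0.05,0,0,0,30],[0,0,0,0,0,0,60],[0,0,0,0,0,0,85],[0,0,0,0,0,0,85],[0,0,0,0,0,0,85]]]' && python3 -m handwheel '[[[0,0,-0.4,0,0,0,85],[0,0,-0.8,0,0,0,85],[0,0,-0.9,0,0,0,85],[0,0,-0.9,0,0,0,85],[0,0,-0.3,0,0,0,60],[0,0,0,0,0,0,0],[0,0,0,0,0,0,0],[0,0,0,0,0,0,0]]]'
python3 - <<'E'
from h import *
np.set_printoptions(precision=1,suppress=True)
w=snap("wrist"); save(w,"w6.png",(200,0,440,320),1.8)
for v in range(228,262): 
    u=proj(w,[499,132,60])[0]; p=dep(w,u,v); print(v,int(w["frame"][v,int(u)].mean()),p, end=" | ")
E
```

```text
time: 8.6
position: [486.8, 208.6, 34.2]
tool_rot: [-3.124, -0.305, -0.01]
wrist_force: [0.7, 0.2, 0.9]
opening: 85.1
time: 9.4
position: [486.0, 208.0, 171.5]
tool_rot: [-3.124, -0.304, -0.011]
wrist_force: [-0.4, 0.4, 0.2]
opening: 28.0
228 241 [491.4 171.5  53.9] | 229 241 [491.7 169.8  52.4] | 230 240 [491.9 168.7  52.2] | 231 240 [492.1 167.5  51.8] | 232 240 [492.4 166.1  51. ] | 233 241 [492.6 165.   50.8] | 234 241 [492.9 163.4  49.8] | 235 240 [493.1 162.4  49.7] | 236 241 [493.4 161.   49. ] | 237 241 [493.6 159.8  48.8] | 238 241 [493.9 158.6  48.4] | 239 241 [494.1 157.2  47.7] | 240 241 [494.4 155.6  46.7] | 241 241 [494.7 154.2  45.9] | 242 242 [494.9 153.   45.7] | 243 242 [495.2 151.7  45.3] | 244 241 [495.5 150.2  44.6] | 245 241 [495.8 148.6  43.4] | 246 238 [496.  147.4  43.4] | 247 197 [496.2 146.4  43.5] | 248 201 [496.4 145.6  44. ] | 249 233 [496.6 144.7  44.3] | 250 195 [496.7 143.8  44.8] | 251 71 [496.8 143.2  45.6] | 252 41 [497.  142.5  46.3] | 253 44 [497.2 141.6  46.7] | 254 48 [497.4 140.4  46.5] | 255 47 [497.6 139.   46. ] | 256 43 [498.  137.3  44.9] | 257 48 [498.3 135.9  44.4] | 258 67 [498.4 135.   44.8] | 259 96 [495.9 147.8  68.6] | 260 99 [495.9 148.   70.6] | 261 102 [496.  147.6  71.8] |
```

View pics/w6.png

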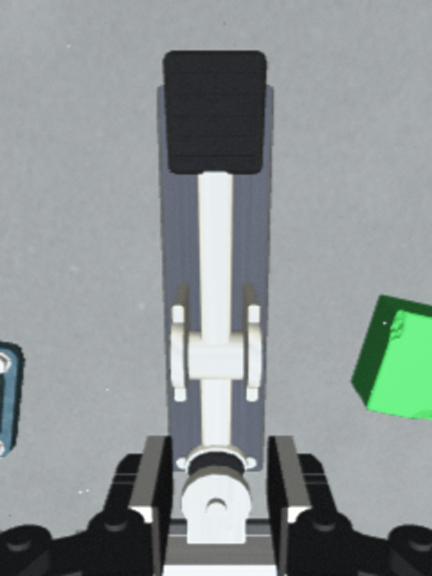

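The saddle is centred sideways under the lug (both at column 216) and is now within about 3 mm lengthwise. The paddle centre is at (215,112) in the crop. Now I'll move to the handle.

```bash
python3 - <<'E'
from h import *
np.set_printoptions(precision=1,suppress=True)
w=load("wrist"); p=dep(w,200+215/1.8,112/1.8); print(p)
plan([p[0],p[1],125],11.3,4,0)
E
```

```text
[464.8 307.6  99.8]
from [485.8 207.9 171.2] turn deg [-0.1 -0.4 -0.2]
[-0.01, -0.636, 0.29, -0.006, -0.015, -0.007, 0]
[-0.009, -0.636, 0.29, -0.006, -0.015, -0.007, 0]
[-0.009, -0.637, 0.289, -0.006, -0.015, -0.007, 0]
[-0.008, -0.637, 0.289, -0.006, -0.015, -0.007, 0]
```

```bash
python3 -m handwheel '[[[0,-0.64,0.1,0,0,0,0],[0,-0.65,0.1,0,0,0,0],[0,-0.65,0.1,0,0,0,0],[0,-0.5,0.4,0,0,0,0],[0,0,0.4,0,0,0,0],[0,0,0,0,0,0,0]]]'
python3 - <<'E'
from h import *
plan([464.8,307.6,104],11.3,1,0)
E
```

```text
time: 10.05
position: [463.8, 305.3, 118.9]
tool_rot: [3.125, 0.301, -0.008]
wrist_force: [0.2, -1.0, 0.1]
opening: 0.0
from [463.8 305.3 118.9] turn deg [ 0.1  0.3 -0.3]
[0.036, -0.052, 0.372, 0.018, 0.051, -0.047, 0]
```

```bash
python3 -m handwheel '[[[0.03,-0.05,0.3,0,0,0,0],[0,0,0.2,0,0,0,0],[0,-0.05,0.2,0,0,0,0],[0,-0.05,0.2,0,0,0,0],[0,-0.03,0.2,0,0,0,0]]]'
python3 - <<'E'
from h import *
plan([464.8,307.6,104],11.3,1,0)
E
```

```text
time: 10.55
position: [464.3, 312.8, 73.8]
tool_rot: [3.127, 0.298, -0.006]
wrist_force: [-2.6, -1.6, 6.4]
opening: 0.2
from [464.3 312.8  73.8] turn deg [ 0.   0.2 -0.4]
[-0.015, 0.13, -0.754, 0.003, 0.037, -0.068, 0]
```

```bash
python3 -m handwheel '[[[0,0,0.2,0,0,0,0],[0,0.02,0.2,0,0,0,0],[0,0.02,0.2,0,0,0,0],[0,0,0.2,0,0,0,0]]]'; python3 -m handwheel '[[[0,0,0.1,0,0,0,0]]]'
```

```text
time: 10.95
position: [464.7, 312.3, 44.5]
tool_rot: [-3.125, -0.296, 0.003]
wrist_force: [-9.0, -9.5, 51.7]
opening: -0.3
time: 11.05
position: [464.8, 312.3, 44.8]
tool_rot: [-3.125, -0.295, 0.001]
wrist_force: [-12.5, -5.2, 45.9]
opening: -0.7
```

```bash
python3 -m handwheel '[[[0,0,0.04,0,0,0,0]]]'
python3 - <<'E'
from h import *
print(r.sense()["wrist_force"])
d=snap("side"); save(d,"side7.png",(220,140,400,330),3)
E
```

```text
time: 11.15
position: [464.6, 312.4, 46.5]
tool_rot: [-3.124, -0.294, 0.0]
wrist_force: [-4.9, -0.4, 12.5]
opening: 0.1
[-4.90656096 -0.38430154 12.53946226]
```

View pics/side7.png

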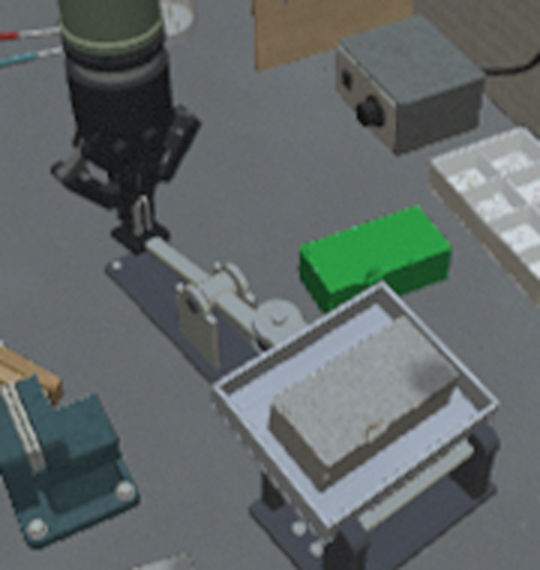

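The pan is tilted, with the lug up on the saddle at (278,322), the handle down and the brick in place. I'll let the handle rise gently, clear of contact.

```bash
python3 -m handwheel '[[[0,0,-0.2,0,0,0,0],[0,0,-0.2,0,0,0,0],[0,0,-0.2,0,0,0,0],[0,0,-0.2,0,0,0,0],[0,0.05,-0.2,0,0,0,0],[0,0.05,-0.2,0,0,0,0],[0,0.05,-0.2,0,0,0,0],[0,0,-0.3,0,0,0,0]]]'; python3 -m handwheel '[[[0,0,-0.1,0,0,0,0],[0,0,0,0,0,0,0],[0,0,0,0,0,0,0],[0,0,0,0,0,0,0],[0,0,0,0,0,0,0]]]'
python3 - <<'E'
from h import *
np.set_printoptions(precision=1,suppress=True)
s=r.sense(); print(s["position"],s["wrist_force"])
d=snap("side"); save(d,"side8.png",(220,140,400,330),3)
print(dep(d,311.7,252.7), [dep(d,u,v) for u,v in((345,240.3),(291,273))])
E
```

```text
time: 12.0
position: [465.4, 304.8, 118.4]
tool_rot: [-3.124, -0.292, -0.002]
wrist_force: [-1.3, -0.9, 0.6]
opening: -0.0
time: 12.5
position: [465.8, 305.2, 123.4]
tool_rot: [-3.123, -0.292, -0.004]
wrist_force: [-0.5, 0.0, 0.6]
opening: 0.1
[465.8 305.2 123.4] [-0.5  0.   0.6]
[499.  126.   80.3] [array([575.1, 115.2,  91.5]), array([433.6,  89. ,  92.8])]
```

View pics/side8.png

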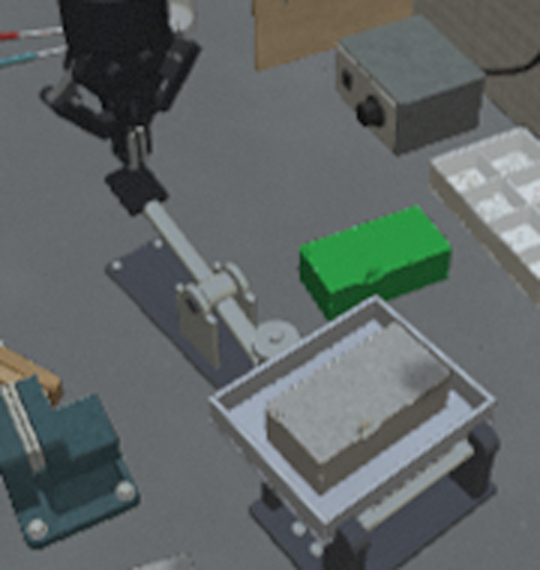

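The handle is up, the pan is level again (stud 80.3 mm, rim 91.5 mm, as at the start), and the jack hasn't shifted. Now the second press.

```bash
python3 -m handwheel '[[[0,-0.07,0.35,0,0,0,0],[0,0,0.25,0,0,0,0],[0,-0.05,0.2,0,0,0,0],[0,-0.05,0.2,0,0,0,0],[0,-0.03,0.2,0,0,0,0],[0,0,0.2,0,0,0,0],[0,0.02,0.2,0,0,0,0],[0,0.02,0.15,0,0,0,0]]]'
```

```text
time: 13.35
position: [465.2, 314.4, 53.1]
tool_rot: [-3.12, -0.29, -0.007]
wrist_force: [-2.8, -0.3, 8.0]
opening: 0.3
```

```bash
python3 -m handwheel '[[[0,0.02,0.15,0,0,0,0],[0,0,0.1,0,0,0,0]]]';python3 -m handwheel '[[[0,0,0.07,0,0,0,0],[0,0,0.07,0,0,0,0]]]'
```

```text
time: 13.55
position: [465.5, 313.7, 45.1]
tool_rot: [-3.12, -0.291, -0.008]
wrist_force: [-6.7, -6.7, 36.5]
opening: -0.2
time: 13.75
position: [465.6, 313.7, 45.7]
tool_rot: [-3.12, -0.292, -0.01]
wrist_force: [-6.2, -4.2, 26.0]
opening: 0.1
```

```bash
python3 - <<'E'
from h import *
np.set_printoptions(precision=1,suppress=True)
for i in range(6):
    d=snap("side"); s=r.sense(); print(s["position"],s["wrist_force"])
# stud in side7: crop (278,322)/3
print(dep(d,220+278/3,140+322/3))
q=[dep(d,u,v) for u in range(295,330) for v in range(235,260)]
print("lug top z max near lug:",max(p[2] for p in q if p is not None and np.hypot(p[0]-499,p[1]-127)<10))
old=cv2.cvtColor(cv2.imread("pics/side7.png"),cv2.COLOR_BGR2GRAY); save(d,"side9.png",(220,140,400,330),3)
new=cv2.cvtColor(cv2.imread("pics/side9.png"),cv2.COLOR_BGR2GRAY); lev=cv2.cvtColor(cv2.imread("pics/side8.png"),cv2.COLOR_BGR2GRAY)
R=np.s_[280:560,200:510]; print("diff to first press",np.abs(old[R]*1.-new[R]).mean(),"to level",np.abs(lev[R]*1.-new[R]).mean())
E
```

```text
[465.6 313.7  45.7] [-6.5 -4.9 25.7]
[465.6 313.7  45.6] [-6.2 -3.7 25.7]
[465.5 313.7  45.6] [-6.1 -4.5 24.9]
[465.5 313.7  45.6] [-6.5 -3.5 25.4]
[465.5 313.7  45.6] [-6.3 -3.4 25.5]
[465.5 313.7  45.6] [-6.9 -4.1 25.2]
[499.2 121.6 102.4]
lug top z max near lug: 106.91414514897872
diff to first press 1.2165437788018434 to level 13.603536866359446
```

Holding steady at about 25 N, with the lug about 23 mm up (0.16 rad), the same as after the first press. I'm handing in.

```bash
python3 -c "
from station import r
print(r.finish_job())"
```

```text
the job is handed in; nothing more can be done
None
```

The jack stands under the pan's lift point. I pressed its handle right down, let it back up until the pan lay level, then pressed it down again. The job was handed in at about 14 s of the 61 s, with the arm still holding the handle down.

- **Placing:** my first placing put the saddle about 4–5 mm too far towards the stand by the wrist camera, while the side camera suggested 0–2 mm. I regripped the jack and moved it back about 4 mm. By the wrist view the saddle is now within about 3 mm of the lift point lengthwise and centred sideways.
- **First press:** the handle reached its stop and the pan tilted. The wrist force peaked at about 52 N vertically, pressed through the fingertips only. That is under the 120 N wrist limit, but above the 40 N limit set for the arm and gripper body, which touched nothing.
- **Level in between:** the lug and rim were back at their starting heights, and the jack had not shifted.
- **Final hold:** the handle is on its stop with a steady push of about 25 N. The lug is up about 0.16 rad, and the picture matches the first press. I checked this last state only by numbers, because my picture views were used up.

The brick stayed in place in the pictures I viewed. The arm did not touch the pan, its stand or the other things on the bench, as far as the pictures and force readings show.

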